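# Click the ring turntable round to the scriber

### The arm

A 6-joint arm with a two-finger parallel gripper is mounted at the origin on the work surface. World frame = base frame: x ahead of the robot, y to its left, z up, the work surface at z = 0. Lengths are in mm, angles in rad, forces in N, time in s.
With the tool pointing down it reaches from about 375 to 900 mm from the base axis. Payload 3.1 kg.
Tool frame: the origin (TCP) lies midway between the tips of the shut fingers; the grasp point (between the pads) lies 19 mm behind it; z points along the fingers, y is the line along which they close (so a half turn about z gives the same grasp; the last joint's range is limited). The gripper opens to 87 mm and grips with 3 to 60 N. Pads are 19 mm wide; open, the fingers measure 117 mm over their backs; the gripper's body (75 mm by 190 mm) begins 51 mm behind the grasp point.
Start: joints at [1.075, 0.527, 1.433, -0, 1.181, -0.178], TCP at [195.257, 593.693, 193.748] pointing down, gripper open.
Joint ranges: [-3.08, 3.08], [-0.75, 2.2], [0.22, 2.44], [-1.43, 4.57], [0, 2.65], [-2.85, 2.85]. Speed limits (rad/s): [2.79, 2.79, 3.14, 3.14, 3.14, 3.14].

### API

Orientations are given as a unit quaternion [w, x, y, z].
In Python, from station import manip gives the robot as it stands.
- The arm moves only by the shell command python3 -m handwheel 'ROWS' [FORCE]. ROWS is JSON, a list of rows, each a list of 7 numbers: the shift along the world's x, y, z in units of 200 mm (1.0 is 200 mm), then the turn, a rotation vector about the world's x, y, z in units of pi/2 rad (1.0 is pi/2 rad), then the opening, from 0 (shut) to 1 (fully open). In form: [[tx, ty, tz, wx, wy, wz, hand], ...]. A call has 1 to 8 rows; each row shifts and turns the commanded pose from where the row before left it; what a row does not reach is not made up. A row lasts 1/10 s, in which the tool goes at most 50 mm and 8.59 degrees, less where a joint would pass 70% of its speed; a pose out of reach is approached as far as the arm can. A call with a number of a shift or a turn outside -1 to 1 is refused whole. A call with a gripper value outside its range is refused whole. The fingers move at their own pace and stop on an object; FORCE is the grip in N (left out, the last holds). Time passes only in rows, so rows that do not move let the fingers close. It gives the time, the measured TCP pose, the force, the opening and the grip force at its end, in the units of the state.
- manip.read_state(): the state, without advancing time (a new reading comes with each control period).
- manip.grab_frame(name): name is "scene" or "top" or "wrist"; returns a dict with "frame" (480x640x3 uint8, red, green, blue), "fx", "fy", "cx", "cy" (pixels), "position" and "attitude" of the camera in the world. Camera axes: x right, y down, z forward; pixel columns grow to the right and rows downward; lengths in mm; the calibration is good to about 2 mm. A picture is of the moment at which its call begins. There is no depth.
- manip.sign_off(): hands the job in; it is judged then, once.
Trained networks look in a picture, given as the dict that the camera call returned (one of the last four; its "shot" number tells which), for a name from the list of things; names that differ only in an ending like _2 or _b are one class to them, and where a whole thing is asked for, a point or a joint stands for the part that bears it (a point fixed in the world has none). Each returns a list of dicts, best first, with "confidence" (0 to 1); they miss things now and then, are a little off and sometimes report something else, mostly with a low value. They report only what shows in the picture. A call takes as long as a camera call. They do not tell look-alikes from the thing itself.
- manip.recognise(name, picture): "uv" ([column, row] in pixels, amid what is visible of it).
- manip.silhouettes(name, picture): "region" (480x640 bool, what is visible of it) and "uv" ([column, row] in pixels, amid what is visible of it).
- manip.pinpoint(name, picture): "uv" ([column, row] in pixels: a listed point, or the origin of a listed thing).
The state is a dict: "t": time; "q": joint angles; "joint_velocities": joint speeds; "joint_torque": joint torques, N m; "ee_pos": TCP position; "eef_rot": TCP orientation; "force": force on the tool from outside, world axes, zero at the start; "ft_torque": the same for the moment, N m; "finger_gap": finger opening in mm; "grip_force": force on a finger pad.
Only numpy, scipy, OpenCV 4.12 (cv2) and the standard library are available. Lean on these libraries where they do the work, as an engineer would, in place of code of your own. Each camera call takes 0.05 s, during which the arm holds its last target. There are 200 camera calls.

### The job

On the bench stands a ring-maker's turntable: turn its knurled dial one click, by rubbing it with a fingertip, so that the ring clamped on the dial clicks into the stop in front of the sharp-pointed post (not the ball-headed one). Go straight there and no further, do not straddle or pinch the dial between the fingers, do not touch the ring or its clamp, and leave the loose things on the bench where they are.

Things in the scene. Friction and masses are not known exactly. Their poses are not given: they have to be found in the camera images.
- base: Round green cast turntable base, 168 mm across, top face 22 mm above the bench, fixed to the bench. Origin: centre of its underside, on the dial's vertical axis. Its +x axis points to the start stop of the dial; both posts stand on the +x half, the -x half (towards the robot) is free for the finger.
- dial (a joint): Dial angle about its vertical axis, rad, counter-clockwise from above positive, 0 at the start with the ring along the base's +x. Click stops every 40 degrees (0.698 rad), end stops at +-2.0. The click spring resists with up to 0.1 N m (2 N at the rim, hardest 10 degrees from a stop); beyond half way (20 degrees) it pulls the dial into the next stop. Dry friction 0.015 N m.
- dial_top (a point): Centre of the dial's flat top, 54 mm above the bench; turns with the dial, x axis towards the ring (a dark line on the top runs that way). The dial is a steel cylinder 96 mm in diameter, its knurled upright rim from 24 to 54 mm above the bench; too wide to pinch. It only turns, never lifts or sinks. A fingertip pressed radially on the rim with 8 to 12 N drags it round without slipping.
- ring_clamp: Small brass and wood clamp with an upright finger ring, fixed on the dial's top near the rim. Origin at the dial's centre on its top face, x axis towards the ring; the clamp lies 18 to 47 mm out along x, 16 mm wide, the ring's gem reaches 36 mm above the dial's top. Not to be touched.
- scriber: The sharp-pointed steel post, 16 mm foot, 13 mm shank ending in a long cone, 75 mm tall, fixed upright on the base's top, 69 mm from the dial's axis, 40 degrees (one click) to one side of the start direction. Which side varies. Origin: centre of its foot, 22 mm above the bench.
- burnisher: The ball-headed steel post, 9 mm shank with a 26 mm ball on top, 59 mm tall, fixed on the base 69 mm from the dial's axis, 40 degrees to the other side. Origin: centre of its foot, 22 mm above the bench.
- oil_bottle: Loose small amber bottle with a black cap, 38 mm across, 75 mm tall. Origin: centre of its underside.
- bench_block: Loose flat steel block, 65 x 65 x 20 mm. Origin: centre of its underside.
- hammer: Loose hammer lying on the bench, 220 mm long, along its own x axis. Origin near the middle of its underside.
- pliers: Loose small pliers lying on the bench, 130 mm long, 56 mm across the red handles, 12 mm high. Origin under the pivot, jaws to +x.
Not all that is in view belongs to the job. There is more than one size of the base; the one meant has the size given above.

How it is judged (in metres and radians):
At the end, for the whole second after the job is handed in: The dial rests in the click stop at the sharp-pointed post: the post lies within 7 mm (about 6 degrees) of the line from the dial's centre through the ring, and the dial is still (x of scriber in the frame of dial_top above 0.05 m and y of scriber in the frame of dial_top between -0.007 and 0.007 m and velocity of joint dial between -0.05 and 0.05 rad/s); the robot touches nothing.
It fails at once if the dial was turned past the next click (more than 60 degrees from the start) (value of joint dial above 1.05 rad or value of joint dial below -1.05 rad).
It fails at once if the ring was brought round to the ball-headed post (x of burnisher in the frame of dial_top above 0.05 m and y of burnisher in the frame of dial_top between -0.012 and 0.012 m).
It fails at once if the ring or its clamp was touched (contact force between ring_clamp and the arm above 0.5 N or contact force between ring_clamp and the fingers above 0.5 N).
It fails at once if the dial was straddled by the fingers (horizontal distance between the grasp point and dial_top below 0.035 m and height (world z) of the grasp point below 0.058 m).
It fails at once if a loose thing was moved more than 15 mm (distance of any of oil_bottle, bench_block, hammer, pliers from where it was at the start of the episode above 0.015 m).
It also fails if it takes over 42 s, if anything falls off the work surface, if the arm or the gripper's body presses on something with over 40 N, if the wrist force passes 120 N, or if a joint passes its speed limit or range.

## Working session

There is one attempt and no reset: what is moved stays moved. The work goes in short steps, Python scripts to look and compute and a shell command to move; the robot and the scene stay as the last step left them, time stands still between calls to the robot, and variables do not carry over. Pictures are saved under pics/ and viewed, at most 10 in all, crops included, and the job is handed in when it is done.

```bash
mkdir -p pics
cat > h.py <<'E'
import numpy as np, cv2
from scipy.spatial.transform import Rotation as R
from station import manip
def ray(p,uv):
    a=np.array(p["attitude"]); 
    M=a if a.shape==(3,3) else R.from_quat(a[[1,2,3,0]]).as_matrix()
    d=M@np.array([(uv[0]-p["cx"])/p["fx"],(uv[1]-p["cy"])/p["fy"],1]); return np.array(p["position"]),d
def at(p,uv,z):
    o,d=ray(p,uv); return (o+d*(z-o[2])/d[2]).round(1)
def save(p,n): cv2.imwrite("pics/"+n,cv2.cvtColor(p["frame"],cv2.COLOR_RGB2BGR))
E
python3 - <<'E'
from h import *
Z=dict(base=0,dial_top=54,scriber=22,burnisher=22,oil_bottle=0,bench_block=0,hammer=0,pliers=0)
for c in("scene","top"):
    p=manip.grab_frame(c); save(p,c+"1.png"); print(c,p["position"])
    for n,z in Z.items():
        for r in manip.pinpoint(n,p)[:3]: print(n,np.round(r["uv"]),round(r["confidence"],2),at(p,r["uv"],z))
s=manip.read_state(); print(s["t"],s["ee_pos"],s["eef_rot"],s["finger_gap"],s["force"])
E
```

```text
scene [1203.82088256  340.39328236  638.66091009]
base [354. 378.] 0.91 [747.6 219.7   0. ]
base [449. 229.] 0.78 [336.  278.2   0. ]
base [306. 263.] 0.6 [541.2  54.8   0. ]
dial_top [460. 198.] 0.95 [300.2 283.4  54. ]
dial_top [303. 240.] 0.92 [543.6  49.1  54. ]
dial_top [355. 363.] 0.73 [761.7 222.8  54. ]
scriber [263. 332.] 0.16 [735.5  66.   22. ]
burnisher [267. 265.] 0.66 [596.4   3.4  22. ]
burnisher [304. 242.] 0.21 [511.8  37.4  22. ]
oil_bottle [388. 311.] 0.8 [599.9 227.6   0. ]
bench_block [263. 333.] 0.79 [720.8  56.8   0. ]
hammer [206. 242.] 0.57 [ 559.6 -145.7    0. ]
pliers [451. 336.] 0.55 [613. 335.   0.]
top [450.85589055  92.95890155 844.24791747]
base [244. 142.] 0.89 [755.1 219.6   0. ]
base [214. 370.] 0.65 [330.5 277.5   0. ]
base [335. 247.] 0.57 [548.1  51.2   0. ]
dial_top [202. 376.] 0.75 [328.6 284.4  54. ]
dial_top [336. 246.] 0.62 [543.   51.5  54. ]
scriber [317. 214.] 0.4 [607.7  83.2  22. ]
burnisher [363. 220.] 0.68 [5.932e+02 2.000e-01 2.200e+01]
oil_bottle [245. 229.] 0.65 [585.1 219.4   0. ]
bench_block [328. 156.] 0.76 [723.   59.1   0. ]
hammer [438. 240.] 0.86 [ 556.1 -143.     0. ]
hammer [334. 246.] 0.75 [548.3  53.4   0. ]
pliers [187. 217.] 0.68 [610.6 327.8   0. ]
0.9 [195.27457518 593.68511907 193.77278442] [-1.56366973e-06  1.58247901e-01  9.87399413e-01  1.40999165e-05] 87.42069458603159 [-0.7768297  -0.68189948 -0.16753443]
```

View pics/top1.png

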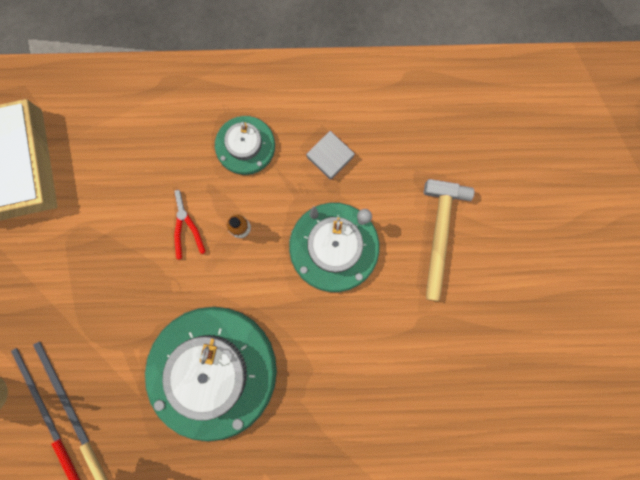

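View pics/scene1.png

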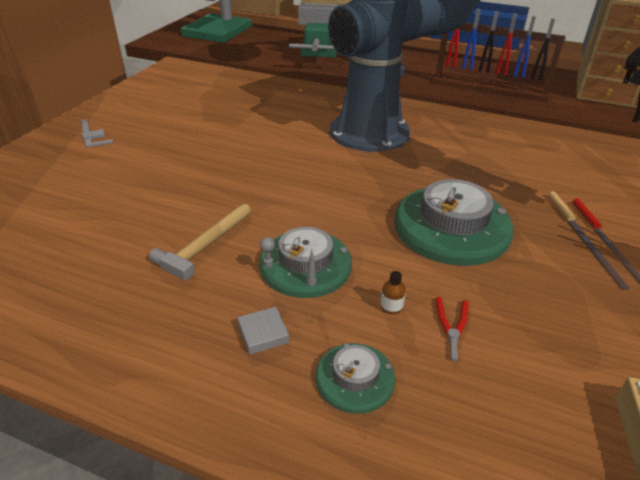

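The 168 mm base is the middle one, at about (546, 51): 90 px across at about 1.85 mm/px gives 166 mm. The scriber is at bearing about +29° and the burnisher about −46°, so the dial must turn counter-clockwise. That means the finger presses on the robot side and moves towards −y. I'll shut the hand and move above that side.

```bash
python3 -m handwheel '[[0.11,-0.2,0,0,0,0,0],[0.11,-0.2,0,0,0,0,0],[0.11,-0.2,0,0,0,0,0],[0.11,-0.2,0,0,0,0,0],[0.11,-0.2,0,0,0,0,0],[0.11,-0.2,0,0,0,0,0],[0.11,-0.2,0,0,0,0,0]]' 20
python3 -m handwheel '[[0.11,-0.2,0,0,0,0,0],[0.11,-0.2,0,0,0,0,0],[0.1,-0.2,0,0,0,0,0],[0.1,-0.2,0,0,0,0,0],[0.1,-0.2,0,0,0,0,0],[0.1,-0.19,0,0,0,0,0],[0,0,0,0,0,0,0],[0,0,0,0,0,0,0]]'
python3 - <<'E'
from h import *
Z=dict(base=0,dial_top=54,scriber=22,burnisher=22)
for c in("wrist","top"):
    p=manip.grab_frame(c); save(p,c+"2.png"); print(c,p["position"])
    for n,z in Z.items():
        for r in manip.pinpoint(n,p)[:2]: print(n,np.round(r["uv"]),round(r["confidence"],2),at(p,r["uv"],z))
    for n,z in (("base",22),("dial_top",54)):
        for r in manip.silhouettes(n,p)[:2]:
            m=r["region"].astype(np.uint8); k=max(cv2.findContours(m,0,2)[0],key=cv2.contourArea)
            q=np.array([at(p,v[0].astype(float),z)[:2] for v in k],np.float32)
            print("sil",n,round(r["confidence"],2),cv2.minEnclosingCircle(q))
s=manip.read_state(); print(s["t"],s["ee_pos"],s["eef_rot"],s["finger_gap"],s["force"],s["q"])
E
```

```text
t: 1.6
ee_pos: [350.0, 312.2, 194.1]
eef_rot: [0.0, 0.158, 0.987, 0.0]
force: [0.3, 0.2, 1.0]
finger_gap: 39.0
grip_force: 0.0
t: 2.4
ee_pos: [473.5, 74.9, 193.7]
eef_rot: [-0.0, 0.16, 0.987, 0.0]
force: [-0.0, 0.1, 0.3]
finger_gap: 0.5
grip_force: 0.0
wrist [403.82206049  98.68021465 384.08795903]
base [532. 416.] 0.65 [745.4 219.1   0. ]
dial_top [330. 321.] 0.71 [548.4  54.7  54. ]
scriber [330. 321.] 0.17 [562.1  51.3  22. ]
sil base 0.97 ((538.6347045898438, 58.05194854736328), 81.27509307861328)
sil base 0.76 ((720.75, 229.35000610351562), 55.26585388183594)
sil dial_top 0.89 ((712.9175415039062, 213.2064666748047), 35.2274284362793)
sil dial_top 0.77 ((530.4500122070312, 61.04999923706055), 44.874420166015625)
top [450.85589055  92.95890155 844.24791747]
base [245. 146.] 0.78 [747.  218.3   0. ]
base [211. 373.] 0.55 [324.5 281.5   0. ]
dial_top [242. 140.] 0.96 [740.2 215.4  54. ]
dial_top [204. 375.] 0.86 [329.2 282.5  54. ]
scriber [317. 216.] 0.37 [602.4  83.8  22. ]
burnisher [361. 220.] 0.67 [593.7   3.8  22. ]
sil base 0.94 ((741.6202392578125, 217.96852111816406), 58.308101654052734)
sil base 0.87 ((329.3643493652344, 279.29266357421875), 117.11738586425781)
sil dial_top 0.97 ((737.78173828125, 215.08209228515625), 36.20610809326172)
sil dial_top 0.67 ((327.64385986328125, 283.8169250488281), 71.36766815185547)
3.1 [473.2557137   75.78750052 193.77326309] [ 2.58820267e-05  1.58131430e-01  9.87418073e-01 -6.42971836e-06] 0.05530938380607223 [-0.73391695  0.30325029  0.28650648] [-7.49118647e-02  3.32450085e-01  1.78819860e+00 -2.01171826e-05
  1.02089347e+00 -1.32810171e+00]
```

View pics/wrist2.png

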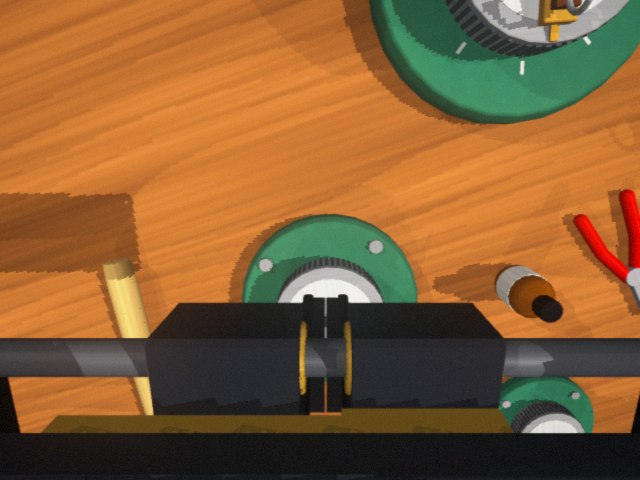

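```bash
python3 - <<'E'
from h import *
p=manip.grab_frame("wrist")
for uv,z in (((330,214),22),((244,290),22),((416,290),22),((330,264),54),((265,265),22),((376,247),22)):
    q=at(p,uv,z); print(uv,q, np.hypot(*(q[:2]-[545.5,51.5])).round(1))
E
python3 -m handwheel '[[0,0,-0.2,0,0,0,0],[0,0,-0.2,0,0,0,0],[0,0,-0.2,0,0,0,0],[0,0,-0.1,0,0,0,0],[0,0,-0.09,0,0,0,0],[0,0,0,0,0,0,0],[0,0,0,0,0,0,0]]'
```

```text
(330, 214) [465.4  83.6  22. ] 86.3
(244, 290) [508.  -13.8  22. ] 75.3
(416, 290) [557.5 137.   22. ] 86.3
(330, 264) [499.6  72.   54. ] 50.3
(265, 265) [491.4  13.1  22. ] 66.3
(376, 247) [506.7 113.5  22. ] 73.1
t: 3.85
ee_pos: [473.4, 75.6, 35.8]
eef_rot: [-0.0, 0.158, 0.987, -0.0]
force: [-0.5, 0.8, 1.1]
finger_gap: 0.3
grip_force: 0.0
```

```bash
python3 -m handwheel '[[0.028,-0.009,0,0,0,0,0],[0.028,-0.009,0,0,0,0,0],[0.014,-0.005,0,0,0,0,0],[0,0,0,0,0,0,0]]'; python3 -m handwheel '[[0.005,-0.0015,0,0,0,0,0],[0.005,-0.0015,0,0,0,0,0],[0.005,-0.0015,0,0,0,0,0],[0,0,0,0,0,0,0]]'
```

```text
t: 4.25
ee_pos: [488.7, 70.8, 36.4]
eef_rot: [0.001, 0.158, 0.987, 0.0]
force: [-0.6, -0.3, 0.1]
finger_gap: 0.2
grip_force: 0.0
t: 4.65
ee_pos: [490.3, 70.2, 35.7]
eef_rot: [0.0, 0.158, 0.987, -0.0]
force: [-0.1, 0.3, 0.1]
finger_gap: 0.6
grip_force: 0.0
```

```bash
python3 -m handwheel '[[0.005,-0.0015,0,0,0,0,0],[0.005,-0.0015,0,0,0,0,0],[0,0,0,0,0,0,0]]'
```

```text
t: 4.95
ee_pos: [492.5, 69.6, 35.7]
eef_rot: [0.0, 0.158, 0.987, -0.0]
force: [-0.6, 0.3, -0.4]
finger_gap: 0.4
grip_force: 0.0
```

```bash
python3 -m handwheel '[[0.005,-0.0015,0,0,0,0,0],[0,0,0,0,0,0,0]]'; python3 -m handwheel '[[0.005,-0.0015,0,0,0,0,0],[0,0,0,0,0,0,0]]'
```

```text
t: 5.15
ee_pos: [493.5, 69.2, 35.8]
eef_rot: [0.0, 0.158, 0.987, -0.0]
force: [-0.0, 0.1, 0.0]
finger_gap: 0.2
grip_force: 0.0
t: 5.35
ee_pos: [494.5, 69.0, 35.8]
eef_rot: [0.0, 0.158, 0.987, 0.0]
force: [-0.1, -0.8, 0.1]
finger_gap: 0.4
grip_force: 0.0
```

```bash
python3 -m handwheel '[[0.005,-0.0015,0,0,0,0,0],[0,0,0,0,0,0,0]]'; python3 -m handwheel '[[0.005,-0.0015,0,0,0,0,0],[0,0,0,0,0,0,0]]'; python3 -m handwheel '[[0.005,-0.0015,0,0,0,0,0],[0,0,0,0,0,0,0]]'
```

```text
t: 5.55
ee_pos: [495.5, 68.6, 35.8]
eef_rot: [0.0, 0.158, 0.987, 0.0]
force: [0.5, -0.6, 0.7]
finger_gap: 0.4
grip_force: 0.0
t: 5.75
ee_pos: [496.5, 68.3, 35.8]
eef_rot: [0.0, 0.158, 0.987, 0.0]
force: [-0.9, -0.2, 0.3]
finger_gap: 0.5
grip_force: 0.0
t: 5.95
ee_pos: [497.5, 68.1, 35.7]
eef_rot: [0.0, 0.158, 0.987, 0.0]
force: [0.0, 0.4, -0.8]
finger_gap: 0.6
grip_force: 0.0
```

Run:
```python
from h import *
p=manip.grab_frame("scene"); f=p["frame"][200:310,230:380]; p["frame"]=cv2.resize(f,(750,550),interpolation=cv2.INTER_CUBIC); save(p,"scene3.png")
p=manip.grab_frame("wrist"); save(p,"wrist3.png")
```

```text
(no output)
```

View pics/scene3.png

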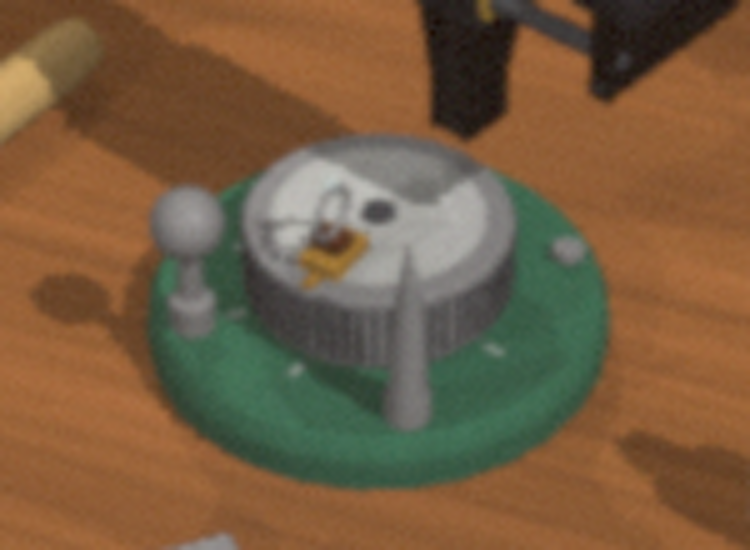

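View pics/wrist3.png

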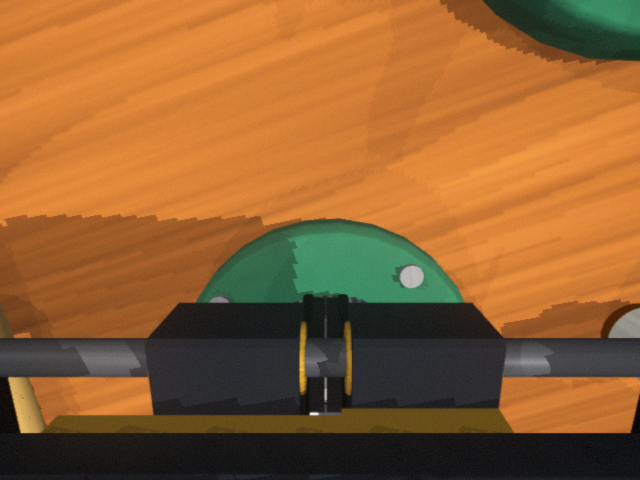

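Run:
```python
from h import *
p=manip.grab_frame("scene")
c=lambda x,y:(230+x/5,200+y/5)
for n,uv,z in (("tip",c(465,137),36),("dialc",c(378,212),54),("scr",c(407,418),22),("burn",c(193,328),22),("rimfar",c(380,137),54),("rimnear",c(385,305),54),("rimL",c(243,220),54),("rimR",c(516,225),54),("baseN",c(375,455),22),("baseL",c(150,315),22),("baseR",c(608,310),22)): print(n,at(p,uv,z))
w=manip.grab_frame("wrist"); print(w["position"])
for n,uv,z in (("baseedge",(335,219),22),("L",(205,300),22),("R",(462,300),22)): print(n,at(w,uv,z))
```

```text
tip [472.9  60.1  36. ]
dialc [547.   56.3  54. ]
scr [608.8  93.4  22. ]
burn [595.8   6.2  22. ]
rimfar [506.8  39.9  54. ]
rimnear [591.7  78.   54. ]
rimL [569.5  14.4  54. ]
rimR [534.7 103.7  54. ]
baseN [629.4  90.4  22. ]
baseL [595.5 -10.9  22. ]
baseR [529.9 138.   22. ]
[427.45737871  91.77359671 226.0846909 ]
baseedge [465.5  84.4  22. ]
L [485.2   6.5  22. ]
R [527.2 134.4  22. ]
```

```bash
cat >> h.py <<'E'
def proj(p,X):
    a=np.array(p["attitude"]); M=a if a.shape==(3,3) else R.from_quat(a[[1,2,3,0]]).as_matrix()
    d=M.T@(np.array(X)-p["position"]); return (p["cx"]+p["fx"]*d[0]/d[2],p["cy"]+p["fy"]*d[1]/d[2])
E
python3 - <<'E'
from h import *
s=manip.read_state(); print(s["ee_pos"],s["eef_rot"],s["force"])
Rt=R.from_quat(np.array(s["eef_rot"])[[1,2,3,0]]).as_matrix()
for c in("scene","top","wrist"):
    p=manip.grab_frame(c)
    print(c,"tcp",np.round(proj(p,s["ee_pos"]),1))
    for sx in(-1,1):
        for sy in(-1,1): print(np.round(proj(p,np.array(s["ee_pos"])+Rt@[9.5*sx,15*sy,0]),1))
    if c=="scene": print((np.array(proj(p,s["ee_pos"]))-[230,200])*5)
f=manip.grab_frame("top"); f["frame"]=cv2.resize(f["frame"][180:310,250:410],(800,600),interpolation=cv2.INTER_CUBIC); save(f,"top4.png")
E
```

```text
[497.18587513  68.09981207  35.72325524] [-6.60506455e-05  1.58246241e-01  9.87399677e-01  2.17685253e-06] [ 0.63813936 -0.95972492  0.25009187]
scene tcp [322.1 235.9]
[312.6 235. ]
[325.1 241.8]
[319.3 230.3]
[331.7 236.9]
[460.67239455 179.68463609]
top tcp [327.5 272.9]
[337.1 270.2]
[321.  265.4]
[334.1 280.5]
[317.9 275.6]
wrist tcp [323.7 295.6]
[293.3 313.6]
[354.2 313.6]
[292.5 277.1]
[354.9 277.1]
```

View pics/top4.png

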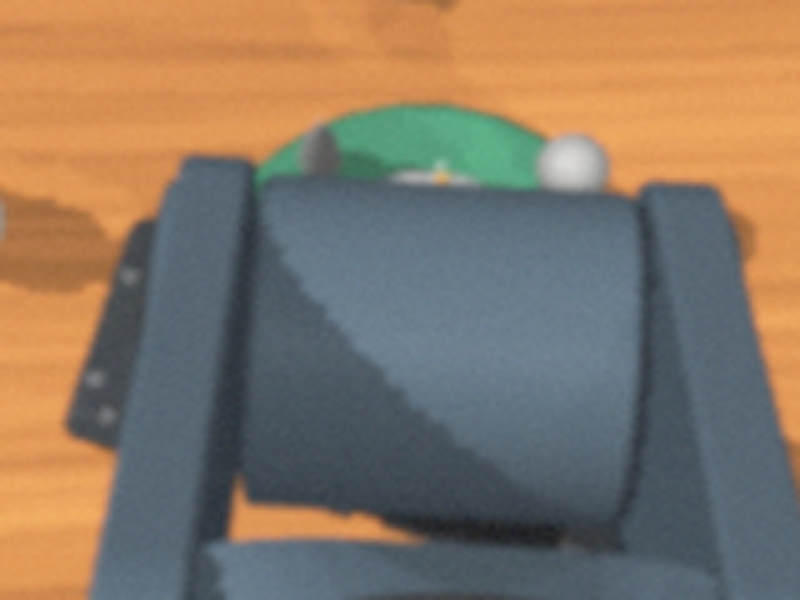

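Run:
```python
from h import *
w=manip.grab_frame("wrist"); p=manip.grab_frame("scene")
a=cv2.resize(w["frame"][270:430,270:390],(400,533),interpolation=cv2.INTER_CUBIC)
b=cv2.resize(p["frame"][150:250,290:365],(400,533),interpolation=cv2.INTER_CUBIC)
w["frame"]=np.hstack([a,b]); save(w,"ab5.png")
for uv in((345,300),(355,300)): print(at(w,uv,54))
for z in(36,46,56,66): print(z,at(p,(323,227.4),z))
print(proj(w,[502,71,54]),proj(w,[548,57,54]))
```

```text
[495.4  78.6  54. ]
[496.8  82.8  54. ]
36 [472.9  60.1  36. ]
46 [485.   64.8  46. ]
56 [497.1  69.4  56. ]
66 [509.2  74.1  66. ]
(np.float64(333.13384477002285), np.float64(318.043070754032)) (np.float64(334.85808152216913), np.float64(410.8446044424203))
```

View pics/ab5.png

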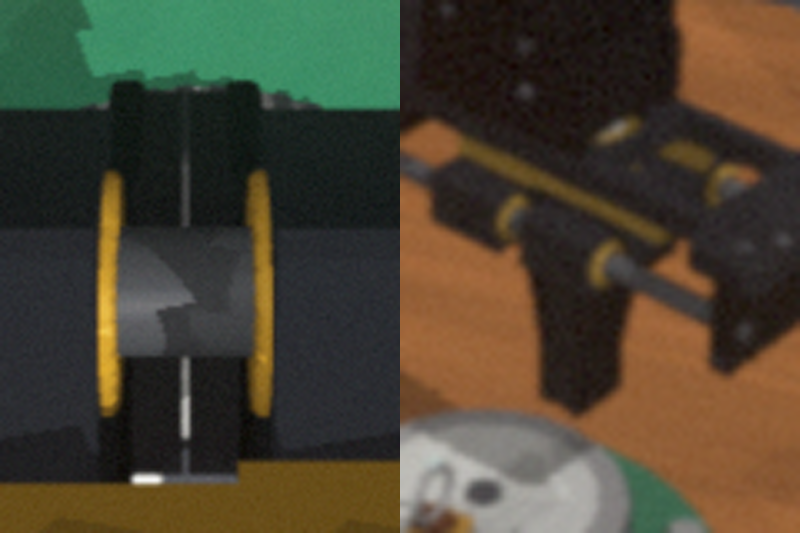

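The pictures disagree with the reported height. In both the scene and wrist views the fingertip looks about 25 mm higher than the reading, level with the dial's top or above it. That would explain why there has been no contact. I'll back out and check the true tip height by feeling gently for the base's top at z = 22.

```bash
python3 -m handwheel '[[-0.05,0.016,0,0,0,0,0],[-0.05,0.016,0,0,0,0,0],[0,0,-0.03,0,0,0,0],[0,0,-0.02,0,0,0,0],[0,0,0,0,0,0,0]]'; python3 -m handwheel '[[0,0,-0.01,0,0,0,0],[0,0,0,0,0,0,0]]'; python3 -m handwheel '[[0,0,-0.01,0,0,0,0],[0,0,0,0,0,0,0]]';  python3 -m handwheel '[[0,0,-0.01,0,0,0,0],[0,0,0,0,0,0,0]]'
```

```text
t: 6.95
ee_pos: [477.1, 74.5, 25.1]
eef_rot: [-0.0, 0.158, 0.987, -0.0]
force: [0.2, 0.2, -0.0]
finger_gap: 0.6
grip_force: 0.0
t: 7.15
ee_pos: [477.5, 74.4, 23.5]
eef_rot: [0.0, 0.158, 0.987, 0.0]
force: [-0.6, -0.2, 0.7]
finger_gap: 0.6
grip_force: 0.0
t: 7.35
ee_pos: [477.3, 74.4, 21.6]
eef_rot: [-0.0, 0.158, 0.987, -0.0]
force: [-0.1, 0.8, 0.5]
finger_gap: 0.7
grip_force: 0.0
t: 7.55
ee_pos: [477.2, 74.5, 19.6]
eef_rot: [-0.0, 0.158, 0.987, -0.0]
force: [-0.6, 0.3, -0.4]
finger_gap: 0.5
grip_force: 0.0
```

No contact at a reported 19.6 mm over the base, so the real tip is higher than the reading. I'll lower further and look again.

```bash
python3 -m handwheel '[[0,0,-0.01,0,0,0,0],[0,0,-0.01,0,0,0,0],[0,0,-0.01,0,0,0,0],[0,0,-0.01,0,0,0,0],[0,0,0,0,0,0,0]]'
python3 - <<'E'
from h import *
p=manip.grab_frame("scene"); q=dict(p); q["frame"]=cv2.resize(p["frame"][180:280,265:365],(600,600),interpolation=cv2.INTER_CUBIC); save(q,"s6.png")
E
```

```text
t: 8.05
ee_pos: [477.0, 74.5, 11.4]
eef_rot: [-0.0, 0.158, 0.987, -0.0]
force: [-0.9, 0.4, 0.8]
finger_gap: 0.4
grip_force: 0.0
```

View pics/s6.png

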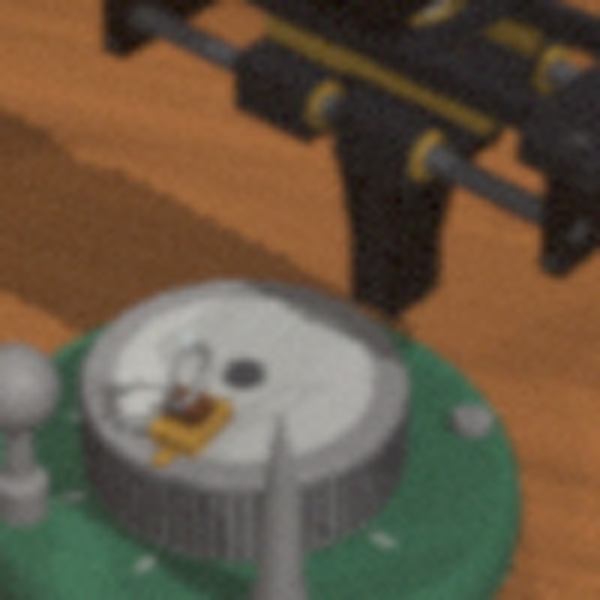

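Run:
```python
from h import *
p=manip.grab_frame("scene")
for z in(26,36,46): print(z,at(p,(330.8,233),z))
```

```text
26 [471.1  75.5  26. ]
36 [483.1  79.8  36. ]
46 [495.   84.2  46. ]
```

The tip is now at about 36–41 mm, which is mid-rim, so the reading is about 27 mm low. The gripper body's underside is then at about 80 mm, but it stays on the robot side, clear of the clamp and posts. Approaching the rim now.

```bash
python3 -m handwheel '[[0.008,0.024,0,0,0,0,0],[0.019,-0.0062,0,0,0,0,0],[0.019,-0.0062,0,0,0,0,0],[0.014,-0.0046,0,0,0,0,0],[0,0,0,0,0,0,0]]'; for i in 1 2; do python3 -m handwheel '[[0.005,-0.0015,0,0,0,0,0],[0,0,0,0,0,0,0]]' | grep -E "ee_pos|force: \["; done
```

```text
t: 8.65
ee_pos: [490.3, 75.6, 11.8]
eef_rot: [0.001, 0.158, 0.987, 0.0]
force: [-0.0, -0.3, -0.1]
finger_gap: 0.1
grip_force: 0.0
ee_pos: [490.3, 75.5, 11.7]
force: [-0.7, -0.1, 0.6]
ee_pos: [491.4, 75.3, 11.8]
force: [-0.2, -0.2, -0.5]
```

```bash
python3 -m handwheel '[[0.005,-0.0015,0,0,0,0,0],[0,0,0,0,0,0,0]]' | grep -E "ee_pos|force: \["; python3 -m handwheel '[[0.005,-0.0015,0,0,0,0,0],[0,0,0,0,0,0,0]]' | grep -E "ee_pos|force: \["
```

```text
ee_pos: [492.5, 75.0, 11.8]
force: [-0.2, -0.2, -0.5]
ee_pos: [492.7, 74.8, 11.7]
force: [-1.1, -0.2, 0.9]
```

```bash
python3 -m handwheel '[[0.005,-0.0015,0,0,0,0,0],[0,0,0,0,0,0,0]]' | grep -E "ee_pos|force: \["; python3 -m handwheel '[[0.005,-0.0015,0,0,0,0,0],[0,0,0,0,0,0,0]]' | grep -E "ee_pos|force: \["
```

```text
ee_pos: [492.8, 74.7, 11.6]
force: [-3.6, 1.7, 2.3]
ee_pos: [492.7, 74.5, 11.6]
force: [-4.9, 0.2, 3.3]
```

```bash
python3 -m handwheel '[[0.007,-0.0023,0,0,0,0,0],[0.007,-0.0023,0,0,0,0,0],[0,0,0,0,0,0,0]]' | grep -E "ee_pos|force: \["; python3 -m handwheel '[[-0.003,-0.011,0,0,0,0.0278,0],[-0.003,-0.011,0,0,0,0.0278,0],[0,0,0,0,0,0,0]]'| grep -E "ee_pos|force: \["
```

```text
ee_pos: [492.5, 74.0, 11.4]
force: [-8.9, 2.9, 7.4]
ee_pos: [491.1, 69.6, 11.5]
force: [-7.9, 2.9, 6.8]
```

```bash
cat > ang.py <<'E'
from h import *
p=manip.grab_frame("scene")
for r in manip.silhouettes("ring_clamp",p)[:4]:
    if 270<r["uv"][0]<345 and 215<r["uv"][1]<275:
        x=at(p,r["uv"],62); print("ring",np.round(r["uv"],1),x,"bearing",np.degrees(np.arctan2(x[1]-57,x[0]-548)).round(1),round(r["confidence"],2))
E
python3 ang.py; python3 -m handwheel '[[-0.002,-0.0113,0.005,0,0,0.0278,0],[-0.002,-0.0113,0.005,0,0,0.0278,0],[0,0,0,0,0,0,0]]'| grep -E "ee_pos|force: \["; python3 ang.py
```

```text
ring [295.9 251.2] [584.2  54.3  62. ] bearing -4.3 0.46
ee_pos: [489.9, 65.1, 12.4]
force: [-7.5, 2.1, -2.2]
ring [297.5 249.4] [578.8  54.9  62. ] bearing -3.9 0.49
```

```bash
cat > ang.py <<'E'
from h import *
def cen(f):
    h=cv2.cvtColor(f,cv2.COLOR_RGB2HSV); m=cv2.inRange(h,(5,110,40),(30,255,255))
    e=np.zeros(m.shape,np.uint8); cv2.ellipse(e,(306,246),(25,15),0,0,360,255,-1); m&=e
    v,u=np.nonzero(m); return (u.mean(),v.mean()),len(u)
p=manip.grab_frame("scene")
f0=cv2.cvtColor(cv2.imread("pics/scene1.png"),cv2.COLOR_BGR2RGB)
for f in(f0,p["frame"]):
    c,n=cen(f); x=at(p,c,60); print(np.round(c,1),n,x,np.degrees(np.arctan2(x[1]-57,x[0]-548)).round(1))
E
python3 ang.py
```

```text
[295.8 251.2] 82 [582.   53.2  60. ] -6.4
[298.3 252.1] 79 [582.7  58.1  60. ] 1.8
```

```bash
python3 -m handwheel '[[0.006,-0.001,0,0,0,0,0],[-0.0013,-0.0114,0,0,0,0.0278,0],[-0.0008,-0.0114,0,0,0,0.0278,0],[-0.0003,-0.0114,0,0,0,0.0278,0],[0,0,0,0,0,0,0]]'| grep -E "ee_pos|force: \["; python3 ang.py|tail -1; python3 -m handwheel '[[0.0002,-0.0114,0,0,0,0.0278,0],[0.0007,-0.0114,0,0,0,0.0278,0],[0.0012,-0.0114,0,0,0,0.0278,0],[0,0,0,0,0,0,0]]'| grep -E "ee_pos|force: \["; python3 ang.py | tail -1
```

```text
ee_pos: [488.9, 58.0, 12.4]
force: [-9.8, 0.2, 0.2]
[300.3 252.6] 73 [582.6  61.8  60. ] 7.9
ee_pos: [488.9, 50.5, 12.4]
force: [-11.1, -3.4, 0.9]
[302.5 252.8] 74 [581.5  65.4  60. ] 14.1
```

```bash
python3 -m handwheel '[[0.0017,-0.0113,0,0,0,0.0278,0],[0.0022,-0.0112,0,0,0,0.0278,0],[0.0027,-0.0111,0,0,0,0.0278,0],[0.0031,-0.011,0,0,0,0.0278,0],[0,0,0,0,0,0,0]]'| grep -E "ee_pos|force: \["; python3 ang.py | tail -1
```

```text
ee_pos: [490.4, 40.8, 12.4]
force: [-12.7, -6.7, 2.5]
[305.5 252.8] 71 [579.5  70.1  60. ] 22.6
```

```bash
python3 -m handwheel '[[0.001,-0.012,0,0,0,0.0278,0],[0.003,-0.0107,0,0,0,0.0278,0],[0,0,0,0,0,0,0]]'| grep -E "ee_pos|force: \["; python3 ang.py | tail -1; python3 -m handwheel '[[-0.01,-0.003,0,0,0,0,0],[-0.01,-0.003,0,0,0,0,0],[-0.02,-0.007,0,0,0,0,0],[-0.05,-0.018,0,0,0,0,0],[-0.05,-0.018,0,0,0,0,0],[0,0,0,0,0,0,0]]'| grep -E "ee_pos|force: \["; python3 ang.py | tail -1
```

```text
ee_pos: [491.6, 36.3, 12.4]
force: [-11.9, -6.4, 2.0]
[305.9 253.2] 57 [580.3  71.2  60. ] 23.7
ee_pos: [470.1, 26.9, 13.9]
force: [-0.8, -0.5, -0.4]
[306.2 252.6] 52 [578.7  71.   60. ] 24.5
```

```bash
python3 -m handwheel '[[-0.1,-0.03,0.05,0,0,0,0],[0,0,0.2,0,0,0,0],[0,0,0.2,0,0,0,0],[-0.1,0,0.2,0,0,0,0],[-0.15,0,0.2,0,0,0,0],[-0.15,0,0,0,0,0,0],[0,0,0,0,0,0,0]]'
python3 - <<'E'
from h import *
p=manip.grab_frame("scene"); t=manip.grab_frame("top")
for q,z in((p,0),):
  for n in("oil_bottle","bench_block","hammer","pliers"):
    for r in manip.pinpoint(n,q)[:1]: print(n,at(q,r["uv"],0))
a=cv2.resize(p["frame"][205:305,255:355],(400,400),interpolation=cv2.INTER_CUBIC)
b=cv2.resize(t["frame"][195:295,285:385],(400,400),interpolation=cv2.INTER_CUBIC)
p["frame"]=np.hstack([a,b]); save(p,"f7.png")
E
```

```text
t: 14.25
ee_pos: [368.2, 22.0, 184.7]
eef_rot: [-0.0, -0.189, 0.982, 0.0]
force: [-0.2, -0.2, -0.4]
finger_gap: 0.6
grip_force: 0.0
oil_bottle [595.4 234.2   0. ]
bench_block [717.3  64.    0. ]
hammer [ 552.7 -146.5    0. ]
```

View pics/f7.png

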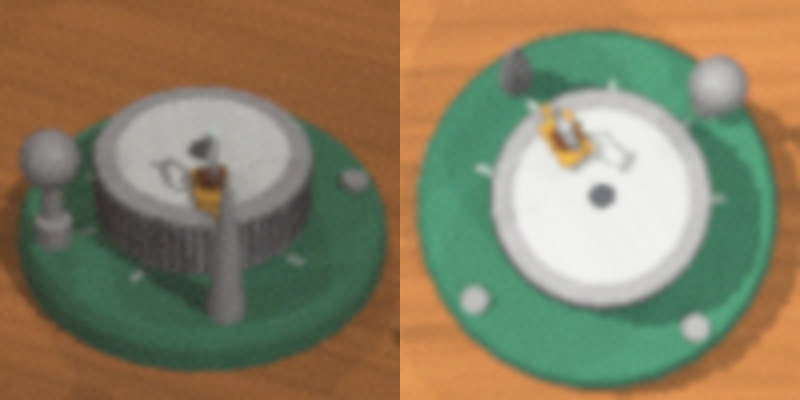

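Run:
```python
from h import *
t=manip.grab_frame("top"); c=lambda x,y:(285+(x-400)/4,195+y/4)
hub=at(t,c(601,195),54)[:2]; print("hub",hub)
B=lambda q,o:np.degrees(np.arctan2(q[1]-o[1],q[0]-o[0])).round(1)
for n,uv,z in(("tickscr",c(533,107),22),("tick0",c(613,85),22),("tickburn",c(688,122),22),("scr top",c(516,52),97),("scr mid",c(516,72),60),("ball",c(718,85),68)):
    q=at(t,uv,z)[:2]; print(n,q,B(q,hub))
f0=cv2.cvtColor(cv2.imread("pics/top1.png"),cv2.COLOR_BGR2RGB)
for f in(f0,t["frame"]):
    m=cv2.inRange(cv2.cvtColor(f,cv2.COLOR_RGB2HSV),(8,110,40),(30,255,255)); e=np.zeros_like(m); cv2.circle(e,(335,243),25,255,-1); v,u=np.nonzero(m&e)
    q=at(t,(u.mean(),v.mean()),62)[:2]; print(len(u),q,B(q,hub))
print(manip.read_state()["force"])
```

```text
hub [546.9  53.6]
tickscr [592.2  81.9] 32.0
tick0 [601.5  44.9] -9.1
tickburn [583.4  11. ] -49.4
scr top [602.9  89.4] 32.6
scr mid [601.5  89.5] 33.3
ball [592.   2.] -48.8
59 [574.   50.9] -5.7
54 [569.7  70.3] 36.2
[-0.31818689  0.03089425  0.46986714]
```

The orange clamp went from bearing −5.7° to 36.2°, a turn of about 41° or one click. That lines it up with the scriber's tick at 32°, since the clamp reading carried the same +3–4° bias at the start. The bottle, block and hammer are where they were. The pliers weren't detected this time, but the arm never went near them. Handing in.

```bash
python3 -c "
from station import manip
print(manip.sign_off())"
```

```text
the job is handed in; nothing more can be done
None
```

I turned the dial one click counter-clockwise; the ring now sits in the stop at the sharp-pointed post, the arm is clear, and the job is handed in at about 15 s (no verdict was returned).

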